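# Set a label-plate blank out over the bench pin for filing

## Task

The oblong metal label plate lying on the deck of the small jeweller's bench is to have its end filed: with the fingertips, gently slide it flat along the deck and out over the wooden bench pin until its short end sticks out about 20 mm past the end of the pin, square to the pin and centred on it. Do not grip the plate, pick it up or tip it, leave everything else where it is, and finish with the hand clear of everything.

Things in the scene. Friction and masses are not known exactly. Their poses are not given: they have to be found in the camera images.
- plate: the label plate: flat oblong silver-grey plate, 90 x 54 x 4 mm, 0.17 kg, a small dark screw hole near each short end, the two ends alike. It lies flat on the deck, 165 to 245 mm behind the pin's end, up to 28 mm to either side of the pin's middle line, turned up to 20 degrees, and slides under about 1 N. Origin: centre of its underside; x along its 90 mm length, y across, z up
- pin_end (a point): middle of the bench pin's end, on its top face. x points out along the pin, away from the bench; y across it to the left; z up. The pin is a flat light-wood board 74 mm wide, 22 thick, standing out 85 mm from the bench, its square end with a V notch 30 mm wide, 50 deep. Its top is flush with the deck, with no step or gap. Job done: the plate's origin is 25 mm behind this point, in line with it
- bench: small wooden jeweller's bench fixed on the table: flat deck 300 mm deep, 390 wide, 85 above the table, a rail 16 mm high at its rear edge, an open tray on the table below the pin. Origin: on the table, 215 mm behind the pin's end; x out along the pin, y left, z up. Deck: x -0.17 to 0.13, y -0.195 to 0.195. Bystanders on it stand 105 mm or more to either side of the pin's middle line
- bur_stand: bystander on the deck: round light-wood stand of burs, 62 mm across, 55 mm high with the burs; origin at the centre of its underside
- dome: bystander on the deck: glass dust dome, 60 mm across, 53 mm high; origin at the centre of its underside
- bench_block: bystander on the deck: square steel bench block, 60 x 60 x 16 mm; origin at the centre of its underside
- disc_blank: bystander on the deck: round metal disc, 56 mm across, 5 mm thick; origin at the centre of its underside
- mandrel: bystander on the table: tapered steel ring mandrel with a wooden handle, 300 mm long, lying; origin at mid-length, on the table
- hammer: bystander on the table: hammer 240 mm long, lying; origin below its middle, on the table
- tweezers: bystander on the table: dark steel tweezers 160 mm long, lying; origin at mid-length, on the table
Not all that is in view belongs to the job. Leave any orange, red or turquoise look-alike of the plate alone.

How it is judged:
By the outcome, as a careful person would: the job done as asked, in the order asked, and still so for the second after the job is handed in, with the robot touching nothing.
It also fails if it takes over 72 s, if anything falls off the work surface, if the arm or the gripper's body presses on something with over 40 N, if the wrist force passes 120 N, or if a joint passes its speed limit or range.

## Robot

A 6-joint arm with a two-finger parallel gripper is mounted at the origin on the work surface. World frame = base frame: x ahead of the robot, y to its left, z up, the work surface at z = 0. Lengths are in mm, angles in rad, forces in N, time in s.
With the tool pointing down it reaches from about 350 to 850 mm from the base axis. Payload 8.1 kg.
Tool frame: the origin (TCP) lies at the very end of the fingers, on their centre line; the grasp point (between the pads) lies 19 mm behind it; x points along the fingers, y is the direction in which the jaws open and shut, and the axes are right-handed (so a half turn about x gives the same grasp; the last joint's range is limited). The gripper opens to 93 mm and grips with 3 to 60 N. Pads are 15 mm wide; open, the fingers measure 128 mm over their backs; the gripper's body (75 mm by 188 mm) begins 65 mm behind the grasp point.
Start: joints at [1.068, 0.13, 1.488, -0, 1.523, -0.085], TCP at [243.43, 548.404, 218.635] pointing down, gripper open.
Joint ranges: [-2.96, 2.96], [-0.89, 2.26], [0.02, 2.5], [-1.34, 4.48], [0, 2.73], [-2.66, 2.66]. Speed limits (rad/s): [2.39, 2.39, 2.79, 3.14, 3.14, 3.14].

## Interface

Orientations are given as a unit quaternion [x, y, z, w].
In Python, from cell import manip gives the robot as it stands.
- The arm moves only by the shell command python3 -m pendant 'ROWS' [FORCE]. ROWS is a JSON object of lists of equal length, an entry for each row: "xyz": the shift along the tool's x, y, z in units of 50 mm (1.0 is 50 mm), a list of three; "delta_rot": the turn, a rotation vector about the tool's x, y, z in units of 10 degrees (1.0 is 10 degrees), a list of three; "jaw": the gripper's target within -1 to 1 (fully open at 1, half-way at 0, shut at -1). A call has 1 to 10 rows; each row shifts and turns the commanded pose from where the row before left it, along the tool's axes as they then stand; what a row does not reach is not made up. A row lasts 1/8 s, in which the tool goes at most 62.5 mm and 10.7 degrees, less where a joint would pass 70% of its speed; a pose out of reach is approached as far as the arm can. A call is refused whole if a number of a shift passes 1 or a number of a turn 1, either way. A call with a gripper value outside its range is refused whole. The fingers move at their own pace and stop on an object; FORCE is the grip in N (left out, the last holds). Time passes only in rows, so rows that do not move let the fingers close. It gives the time, the measured TCP pose, the force and the opening at its end, in the units of the state.
- manip.observe(): the state, without advancing time (a new reading comes with each control period).
- manip.get_image(name): name is "scene" or "top" or "wrist"; returns (picture, depth): 420x560x3 uint8, red, green, blue; 420x560 float32, mm along the optical axis (not along the pixel's ray), 0 where there is no reading.
- manip.camera_params(name): a dict with "K" (3x3 intrinsics, pixels), "rvec" (rotation vector, rad) and "tvec" (3), from world to camera coordinates, as OpenCV has them. Camera axes: x right, y down, z forward; pixel columns grow to the right and rows downward; lengths in mm; the calibration is good to about 2 mm. A picture is of the moment at which its call begins: read the wrist's pose just before it. camera_params takes no time and is no camera call; for the wrist camera it gives the pose at the moment of the call.
- manip.hand_in(): hands the job in, once; it reports no verdict.
The state is a dict: "clock": time; "qpos": joint angles; "joint_velocities": joint speeds; "tau": joint torques, N m; "position": TCP position; "eef_rot": TCP orientation; "wrist_force": force on the tool from outside, world axes, zero at the start; "ft_torque": the same for the moment, N m; "opening": finger opening in mm.
Only numpy, scipy, OpenCV 4.12 (cv2) and the standard library are available. Lean on these libraries where they do the work, as an engineer would, in place of code of your own. Each camera call takes 0.05 s, during which the arm holds its last target.

## Working session

There is one attempt and no reset: what is moved stays moved. The work goes in short steps, Python scripts to look and compute and a shell command to move; the robot and the scene stay as the last step left them, time stands still between calls to the robot, and variables do not carry over. Pictures are saved under pics/ and viewed, and the job is handed in when it is done.

```bash
ls; mkdir -p pics
python3 - <<'E'
from cell import manip
import cv2
s=manip.observe();print({k:(v if not hasattr(v,'__len__') else [round(float(x),4) for x in v]) for k,v in s.items()})
for n in ("scene","top"):
    im,d=manip.get_image(n); cv2.imwrite(f"pics/{n}0.png",im[:,:,::-1])
E
```

```text
pics
{'clock': 0.0, 'qpos': [1.0675, 0.1312, 1.4893, 0.0, 1.523, -0.0854], 'joint_velocities': [0.0001, 0.0004, -0.001, -0.0003, 0.0005, 0.0016], 'tau': [-0.0007, -55.9833, -49.1771, 0.0767, 0.0351, -0.0002], 'position': [243.1804, 547.8987, 217.5868], 'eef_rot': [0.146, 0.6919, -0.1473, 0.6915], 'wrist_force': [-0.398, -0.0685, 0.744], 'ft_torque': [-0.0115, 0.0089, -0.0266], 'opening': 92.82967503581774}
```

View pics/scene0.png

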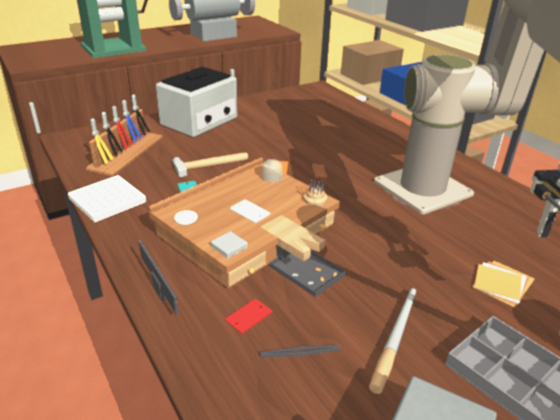

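View pics/top0.png

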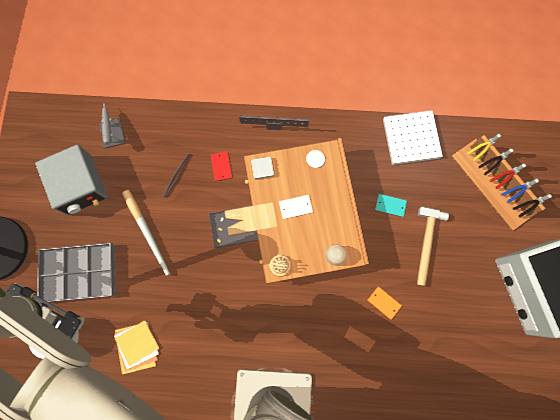

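The top view shows the silver plate at about (296,206) on the deck and the pin at about (245,217), pointing left. Possible mix-ups are the red (221,166), turquoise (391,205) and orange (385,303) plates, all off the deck, and the disc (316,158) and bench block (262,168). I choose (296,206) and will check it in a close crop.

```bash
cat > h.py <<'E'
import numpy as np, cv2
from cell import manip
def cam(n):
    p=manip.camera_params(n); R,_=cv2.Rodrigues(np.array(p["rvec"],float)); return np.array(p["K"],float),R,np.array(p["tvec"],float).ravel()
def ray(uv,z,c):
    K,R,t=c; uv=np.atleast_2d(uv).astype(float)
    d=np.c_[uv,np.ones(len(uv))]@np.linalg.inv(K).T@R; o=-R.T@t
    return o+d*((z-o[2])/d[:,2])[:,None]
def cloud(D,c):
    K,R,t=c; v,u=np.indices(D.shape); 
    P=np.stack([(u-K[0,2])/K[0,0]*D,(v-K[1,2])/K[1,1]*D,D],-1); return (P-t)@R
def proj(P,c):
    K,R,t=c; q=(np.atleast_2d(P)@R.T+t)@K.T; return q[:,:2]/q[:,2:]
E
python3 - <<'E'
from h import *
im,d=manip.get_image("top"); c=cam("top"); np.savez("top0.npz",im=im,d=d)
P=cloud(d,c)
for n,(u,v) in dict(plate=(296,206),pin=(262,216),pinend=(235,222),deck=(290,235),rail=(355,200),block=(262,168),dome=(336,254),bur=(280,265),table=(400,260)).items(): print(n,P[v,u].round(1))
print("cam",(-c[1].T@c[2]).round(0))
cr=im[130:290,200:375]; cv2.imwrite("pics/crop0.png",cv2.resize(cr[:,:,::-1],None,fx=4,fy=3.7,interpolation=cv2.INTER_CUBIC))
E
```

```text
plate [590.3 -34.3  89.3]
pin [554.8  64.7  85.2]
pinend [547.1 153.6  -1.3]
deck [503.4 -21.5  81.8]
rail [ 641.3 -222.3   -2.8]
block [698.2  74.  100.5]
dome [ 449.  -153.2  136.7]
bur [411.5   2.2 105.4]
table [ 4.583e+02 -3.663e+02  3.000e-01]
cam [ 299.  -15. 1418.]
```

View pics/crop0.png

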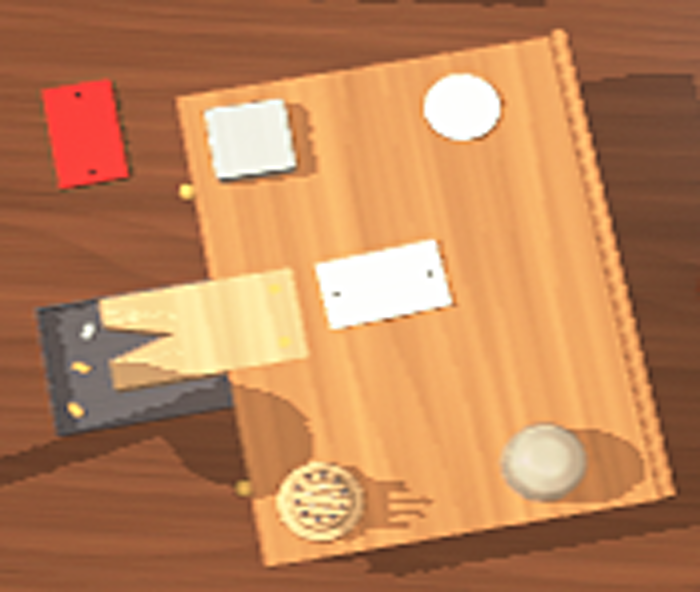

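The crop shows the silver plate with two dark holes at crop (384,285). It lies behind the pin, whose notch end is at crop (105,340), so the choice is confirmed. Next I'll measure from the top image.

Run:
```python
from h import *
z=np.load("top0.npz"); im=z["im"]; c=cam("top")
hsv=cv2.cvtColor(im,cv2.COLOR_RGB2HSV)
m=((hsv[...,1]<60)&(hsv[...,2]>150)).astype(np.uint8); m[:185]=0;m[230:]=0;m[:,:270]=0;m[:,325:]=0
uv=np.argwhere(m)[:,::-1]; W=ray(uv,89,c)[:,:2]
(cx,cy),(w,h),a=cv2.minAreaRect(W.astype(np.float32)); print("plate",cx,cy,w,h,a, W.mean(0), "px",len(uv))
# deck corners crop->px  (front-left etc.)
f=lambda x,y:(200+x/4-.4,130+y/3.7-.4)
pts=[f(178,98),f(262,566),f(660,497),f(553,40)]
print("deck corners",ray(pts,85,c).round(1)[:,:2])
pp=[f(103,298),f(112,364)]
print("pin end",ray(pp,85,c).round(1)[:,:2])
```

```text
plate 589.01953125 -32.45288848876953 54.74631881713867 91.32685089111328 16.5590763092041 [588.99159568 -32.55620701] px 557
deck corners [[ 737.5  132.2]
 [ 360.2   42.3]
 [ 431.1 -242.8]
 [ 804.9 -151.5]]
pin end [[566.  175. ]
 [512.8 163.7]]
```

Run:
```python
from h import *
from scipy.spatial.transform import Rotation as Ro
s=manip.observe(); R=Ro.from_quat(s["eef_rot"]).as_matrix(); print(R.round(3))
K,Rc,t=cam("wrist"); print(K.round(1)); o=-Rc.T@t; print("cam in tool",(R.T@(o-np.array(s["position"]))).round(1)); print("cam axes in tool\n",(R.T@Rc.T).round(3))
print(manip.observe()["clock"])
```

```text
[[-0.001  0.406  0.914]
 [-0.001  0.914 -0.406]
 [-1.    -0.001 -0.   ]]
[[303.8   0.  281. ]
 [  0.  303.8 213.1]
 [  0.    0.    1. ]]
cam in tool [-165.4    0.4  -67.8]
cam axes in tool
 [[ 0.001 -0.246  0.969]
 [ 1.    -0.001 -0.001]
 [ 0.001  0.969  0.246]]
0.15
```

```bash
python3 -m pendant '{"xyz":[[-0.1,0,0],[-0.15,0,0],[-0.15,0,0],[-0.15,0,0],[-0.1,0,0],[0,0,0]],"delta_rot":[[1,0,0],[1,0,0],[1,0,0],[1,0,0],[1,0,0],[0,0,0]],"jaw":[-0.5,-0.5,-0.5,-0.5,-0.5,-0.5]}' 10
```

```text
clock: 0.9
position: [243.5, 548.5, 251.3]
eef_rot: [0.425, 0.565, -0.425, 0.565]
wrist_force: [-0.5, -0.3, -0.2]
opening: 37.6
```

```bash
cat >> h.py <<'E'
from scipy.spatial.transform import Rotation as Ro
def todo(x=None,y=None,z=None,th=None):
    s=manip.observe(); R=Ro.from_quat(s["eef_rot"]).as_matrix(); p=np.array(s["position"])
    t=np.array([v if v is not None else q for v,q in zip((x,y,z),p)])
    now=np.degrees(np.arctan2(R[1,1],R[0,1]))
    print("t",round(s["clock"],2),"pos",p.round(1),"theta",now.round(2),"xaxis",R[:,0].round(3),"F",np.round(s["wrist_force"],1),"op",round(s["opening"],1),"q",np.round(s["qpos"],2))
    print("shift units",(R.T@(t-p)/50).round(2), "turn_x units",None if th is None else round((now-th)/10,3))
E
python3 -c "
from h import *
todo(585,-10,250,16)"
```

```text
t 0.9 pos [243.5 548.5 251.3] theta 16.12 xaxis [ 0.  0. -1.] F [-0.5 -0.3 -0.2] op 37.6 q [1.07 0.12 1.44 0.   1.58 0.79]
shift units [ 0.02  3.46 12.63] turn_x units 0.012
```

```bash
python3 -m pendant '{"xyz":[[0,0.15,0.5],[0,0.25,0.9],[0,0.27,0.98],[0,0.27,0.98],[0,0.27,0.98],[0,0.27,0.98],[0,0.27,0.98],[0,0.27,0.98],[0,0.27,0.98],[0,0.27,0.98]],"delta_rot":[[0,0,0],[0,0,0],[0,0,0],[0,0,0],[0,0,0],[0,0,0],[0,0,0],[0,0,0],[0,0,0],[0,0,0]],"jaw":[-0.5,-0.5,-0.5,-0.5,-0.5,-0.5,-0.5,-0.5,-0.5,-0.5]}'
python3 -c "
from h import *
todo(585,-10,250,16)"
```

```text
clock: 2.15
position: [494.7, 138.3, 250.7]
eef_rot: [0.424, 0.566, -0.424, 0.566]
wrist_force: [0.1, 0.9, 0.8]
opening: 23.4
t 2.15 pos [494.7 138.3 250.7] theta 16.35 xaxis [-0.  0. -1.] F [0.1 0.9 0.8] op 23.4 q [ 0.17 -0.12  1.68  0.    1.58 -0.11]
shift units [0.01 0.9  3.35] turn_x units 0.035
```

```bash
python3 -m pendant '{"xyz":[[0,0.22,0.9],[0,0.22,0.9],[0,0.22,0.8],[0,0.14,0.5],[0,0.07,0.2],[0,0,0]],"delta_rot":[[0,0,0],[0,0,0],[0,0,0],[0,0,0],[0,0,0],[0,0,0]],"jaw":[-0.5,-0.5,-0.5,-0.5,-0.5,-0.5]}'
python3 - <<'E'
from h import *
todo(585,-10,250,16)
c=cam("wrist"); im,d=manip.get_image("wrist"); np.savez("w1.npz",im=im,d=d,K=c[0],R=c[1],t=c[2])
cv2.imwrite("pics/w1.png",im[:,:,::-1])
E
```

```text
clock: 2.9
position: [581.6, -6.3, 250.9]
eef_rot: [0.425, 0.565, -0.425, 0.565]
wrist_force: [-0.9, -0.0, -0.3]
opening: 23.4
t 2.9 pos [581.6  -6.3 250.9] theta 16.11 xaxis [-0.001  0.    -1.   ] F [-0.9 -0.  -0.3] op 23.4 q [-0.1   0.07  1.49  0.    1.58 -0.38]
shift units [0.02 0.04 0.09] turn_x units 0.011
```

View pics/w1.png

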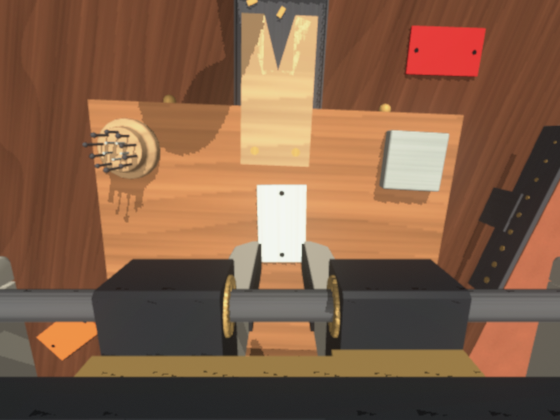

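The wrist view shows the pin pointing up, its end at row ~12 (columns 243–325). The plate is at (257–306, 185–262), nearly in line with it. I'll enlarge it to measure the edges.

Run:
```python
from h import *
z=np.load("w1.npz"); im=z["im"]
cv2.imwrite("pics/w1a.png",cv2.resize(im[0:120,200:350][:,:,::-1],None,fx=5,fy=5,interpolation=cv2.INTER_CUBIC))
cv2.imwrite("pics/w1b.png",cv2.resize(im[145:275,210:350][:,:,::-1],None,fx=4.6,fy=4.6,interpolation=cv2.INTER_CUBIC))
```

```text
(no output)
```

View pics/w1a.png

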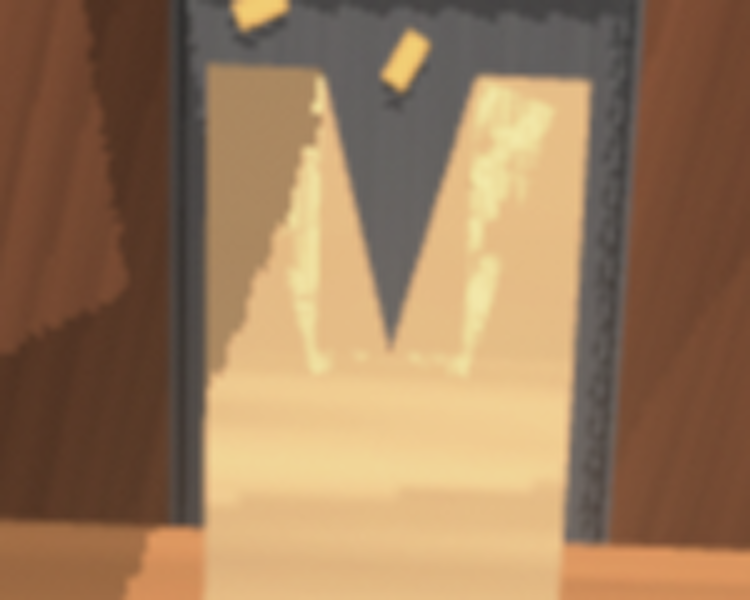

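View pics/w1b.png

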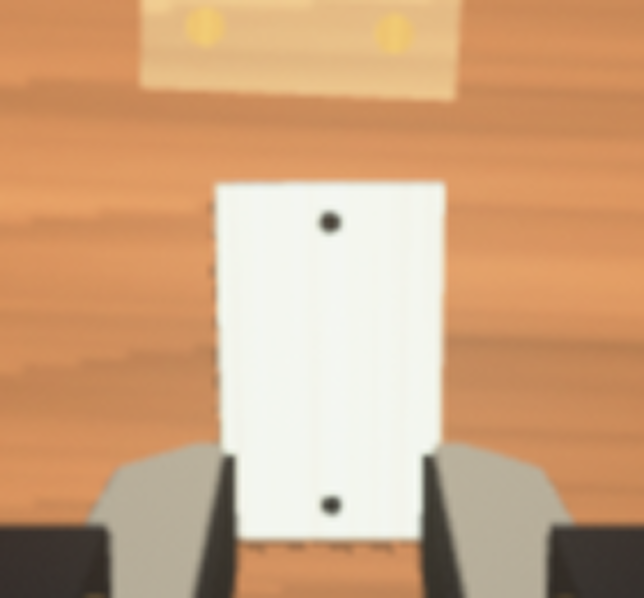

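```bash
cat >> h.py <<'E'
def pinfit(px,c):
    # px: endL,endR, inlay rearR, rearL ; z=85 ; returns pin_end, direction yaw (deg)
    W=ray(px,85,c)[:,:2]; e=(W[0]+W[1])/2
    a1=W[0]-W[3]; a2=W[1]-W[2]; u=(a1/np.linalg.norm(a1)+a2/np.linalg.norm(a2)); yaw=np.degrees(np.arctan2(u[1],u[0]))
    ee=W[0]-W[1]; print("pin W",W.round(1).tolist(),"width",np.linalg.norm(ee).round(1),np.linalg.norm(W[3]-W[2]).round(1),"yaw sides",yaw.round(2),"yaw end",(np.degrees(np.arctan2(ee[1],ee[0]))-90).round(2)%360)
    return e,yaw
def platefit(px,c):
    # px two holes front, rear (z=89)
    W=ray(px,89,c)[:,:2]; u=W[0]-W[1]; print("plate W",W.round(1).tolist(),"hole dist",np.linalg.norm(u).round(1)); return W.mean(0),np.degrees(np.arctan2(u[1],u[0]))
def rel(p,e,yaw):
    a=np.radians(yaw); u=np.array([np.cos(a),np.sin(a)]); l=np.array([-u[1],u[0]]); return (p-e)@u,(p-e)@l
E
python3 - <<'E'
from h import *
z=np.load("w1.npz"); c=(z["K"],z["R"],z["t"])
A=lambda x,y:((x+.5)/5-.5+200,(y+.5)/5-.5); B=lambda x,y:((x+.5)/4.6-.5+210,(y+.5)/4.6-.5+145)
e,yaw=pinfit([A(207,66),A(591,80),B(456,100),B(140,88)],c); print("pin",e,yaw)
p,py=platefit([B(330,222),B(331,505)],c); print("holes",p,py)
print(rel(p,e,yaw),py-yaw)
print("front corners",ray([B(217,185),B(444,184)],89,c).round(1).tolist())
# deck front edge
E
```

```text
pin W [[493.9, 158.9], [565.7, 177.1], [600.4, 36.6], [528.2, 18.8]] width 74.1 74.4 yaw sides 103.81 yaw end 104.16
pin [529.80907808 168.01620165] 103.81384505231473
plate W [[579.7, 1.2], [599.9, -67.9]] hole dist 71.9
holes [589.80830021 -33.35036006] 106.25280951759932
(np.float64(-209.86825979893354), np.float64(-10.183926540196197)) 2.4389644652845845
front corners [[551.7, 2.3, 89.0], [603.1, 17.3, 89.0]]
```

The pin end is at (529.8, 168.0) with yaw ~103.9°, and the plate at (589.8, −33.4) with yaw 106.3°. Next I'll move behind the plate and descend.

```bash
python3 -c "
from h import *
todo(611.6,-108,120,16.3)"
```

```text
t 2.95 pos [581.4  -5.8 251. ] theta 16.13 xaxis [-0.     0.001 -1.   ] F [-0.1  0.6 -0. ] op 23.1 q [-0.1   0.07  1.49  0.    1.58 -0.38]
shift units [2.62 0.01 2.13] turn_x units -0.017
```

```bash
python3 -m pendant '{"xyz":[[0,0,0.5],[0,0,0.8],[0,0,0.6],[0,0,0.2],[0.5,0,0.03],[0.8,0,0],[0.7,0,0],[0.4,0,0],[0.2,0,0],[0,0,0]],"delta_rot":[[0,0,0],[0,0,0],[0,0,0],[0,0,0],[0,0,0],[0,0,0],[0,0,0],[0,0,0],[0,0,0],[0,0,0]],"jaw":[-0.5,-0.5,-0.5,-0.5,-0.5,-0.5,-0.5,-0.5,-0.5,-0.5]}'
python3 - <<'E'
from h import *
todo(611.6,-108,87,16.3)
c=cam("wrist"); im,d=manip.get_image("wrist"); np.savez("w2.npz",im=im,d=d,K=c[0],R=c[1],t=c[2])
cv2.imwrite("pics/w2.png",im[:,:,::-1])
E
```

```text
clock: 4.2
position: [611.3, -108.6, 121.4]
eef_rot: [0.425, 0.565, -0.425, 0.565]
wrist_force: [0.1, -0.0, 1.1]
opening: 23.2
t 4.2 pos [ 611.3 -108.6  121.4] theta 16.09 xaxis [ 0.  0. -1.] F [ 0.1 -0.   1.1] op 23.2 q [-0.26  0.25  1.53  0.    1.36 -0.54]
shift units [ 0.69  0.01 -0.01] turn_x units -0.021
```

View pics/w2.png

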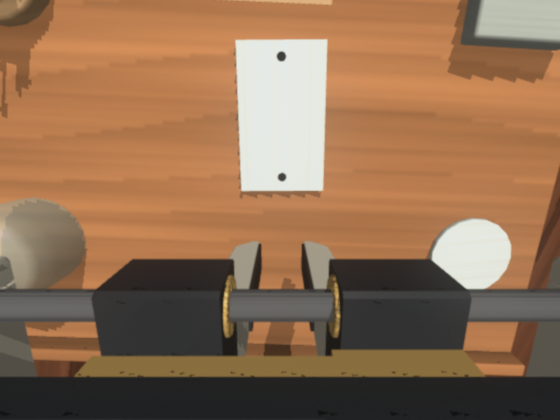

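The plate is in front of the fingertips, column ~282 for both. I'll descend to just above the deck.

```bash
python3 -m pendant '{"xyz":[[0.3,0,0],[0.2,0,0],[0.1,0,0],[0.05,0,0],[0,0,0],[0,0,0]],"delta_rot":[[0,0,0],[0,0,0],[0,0,0],[0,0,0],[0,0,0],[0,0,0]],"jaw":[-0.5,-0.5,-0.5,-0.5,-0.5,-0.5]}'
python3 - <<'E'
from h import *
for i in range(6):
    manip.get_image("wrist"); s=manip.observe(); print(np.round(s["position"],2),np.round(s["wrist_force"],1))
c=cam("wrist"); im,d=manip.get_image("wrist")
cv2.imwrite("pics/w3.png",im[:,:,::-1]); 
cl=cloud(d,c); print("tip cand", cl[244:258:4,236:256:6].round(0).tolist())
E
```

```text
clock: 5.0
position: [611.4, -109.1, 89.0]
eef_rot: [0.425, 0.565, -0.425, 0.565]
wrist_force: [-0.5, -0.6, -0.0]
opening: 23.2
[ 611.47 -109.08   89.1 ] [-0.2  1.  -0.2]
[ 611.45 -109.09   89.06] [-0.4  0.6  1.1]
[ 611.41 -109.05   89.01] [ 0.  -1.1 -1.1]
[ 611.38 -109.05   88.96] [-0.2 -0.7 -0.7]
[ 611.33 -109.03   88.88] [-0.7  0.5 -0.1]
[ 611.27 -109.02   88.82] [ 0.6  0.3 -0.2]
tip cand [[[584.0, -110.0, 86.0], [588.0, -110.0, 84.0], [591.0, -106.0, 92.0], [594.0, -104.0, 93.0]], [[585.0, -107.0, 99.0], [589.0, -106.0, 100.0], [592.0, -105.0, 99.0], [595.0, -104.0, 100.0]], [[586.0, -107.0, 104.0], [589.0, -106.0, 105.0], [592.0, -105.0, 106.0], [595.0, -104.0, 105.0]], [[587.0, -106.0, 111.0], [590.0, -106.0, 110.0], [593.0, -105.0, 110.0], [596.0, -104.0, 110.0]]]
```

View pics/w3.png

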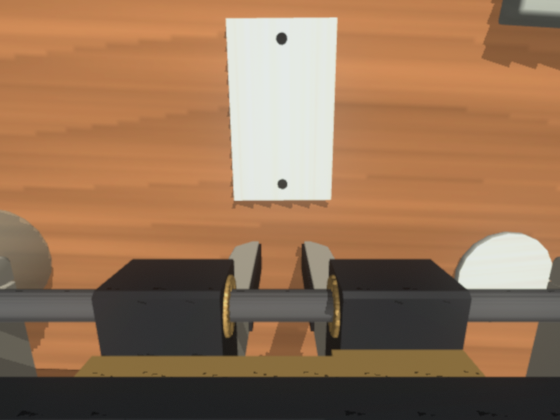

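```bash
python3 -m pendant '{"xyz":[[0.02,0,0],[0.02,0,0],[0,0,0],[0,0,0]],"delta_rot":[[0,0,0],[0,0,0],[0,0,0],[0,0,0]],"jaw":[-0.5,-0.5,-0.5,-0.5]}'
python3 - <<'E'
from h import *
for i in range(4):
    manip.get_image("wrist"); s=manip.observe(); print(np.round(s["position"],2),np.round(s["wrist_force"],1))
todo(604.5,-84,87,16.3)
E
```

```text
clock: 5.85
position: [611.2, -109.0, 86.6]
eef_rot: [0.425, 0.565, -0.425, 0.565]
wrist_force: [0.1, 0.2, 0.5]
opening: 23.5
[ 611.19 -108.99   86.64] [ 0.7 -1.3 -0.2]
[ 611.2  -109.     86.67] [ 1.1  0.  -0.1]
[ 611.2  -109.02   86.69] [ 0.5 -0.5  0.5]
[ 611.24 -109.     86.72] [ 0.1 -0.2  0.7]
t 6.05 pos [ 611.2 -109.    86.7] theta 16.06 xaxis [ 0. -0. -1.] F [ 0.1 -0.2  0.7] op 22.9 q [-0.26  0.28  1.56  0.    1.3  -0.54]
shift units [-0.01  0.01 -0.52] turn_x units -0.024
```

```bash
python3 -m pendant '{"xyz":[[0,0,-0.1],[0,0,-0.15],[0,0,-0.1],[0,0,-0.06],[0,0,-0.06],[0,0,-0.06],[0,0,-0.08],[0,0,-0.1],[0,0,-0.06],[0,0,0]],"delta_rot":[[0,0,0],[0,0,0],[0,0,0],[0,0,0],[0,0,0],[0,0,0],[0,0,0],[0,0,0],[0,0,0],[0,0,0]],"jaw":[-0.5,-0.5,-0.5,-0.5,-0.5,-0.5,-0.5,-0.5,-0.5,-0.5]}'
python3 - <<'E'
from h import *
todo(548.4,92.7,87,13.9)
c=cam("wrist"); im,d=manip.get_image("wrist"); np.savez("w4.npz",im=im,d=d,K=c[0],R=c[1],t=c[2])
cv2.imwrite("pics/w4.png",im[:,:,::-1])
E
```

```text
clock: 7.3
position: [600.5, -71.6, 86.7]
eef_rot: [0.425, 0.565, -0.425, 0.565]
wrist_force: [-1.0, -0.1, 0.3]
opening: 23.0
t 7.3 pos [600.5 -71.6  86.7] theta 16.08 xaxis [-0.  0. -1.] F [-1.  -0.1  0.3] op 23.0 q [-0.2   0.24  1.61  0.    1.29 -0.48]
shift units [-0.01 -0.09 -3.45] turn_x units 0.218
```

View pics/w4.png

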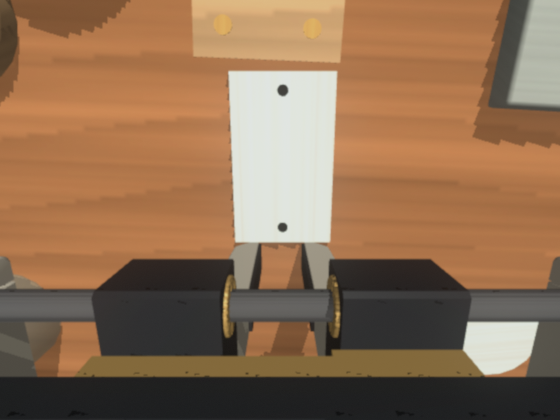

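The plate's rear end (row 242) is flush against both fingertips at columns 245 and 318. I'll compute its pose in the tool frame.

Run:
```python
from h import *
z=np.load("w4.npz"); c=(z["K"],z["R"],z["t"])
def cen(im,u,v):
    g=255.-cv2.cvtColor(im,cv2.COLOR_RGB2GRAY)[v-7:v+8,u-7:u+8]; g=np.clip(g-100,0,None); yy,xx=np.indices(g.shape); return (u-7+(g*xx).sum()/g.sum(), v-7+(g*yy).sum()/g.sum())
h=[cen(z["im"],282,90),cen(z["im"],282,227)]; print(h)
p,py=platefit(h,c); print(p,py)
s=manip.observe(); R=Ro.from_quat(s["eef_rot"]).as_matrix(); print("plate in tool",R.T@(np.r_[p,85]-s["position"]))
print(rel(p,np.array([529.8,168.0]),103.9))
W=ray([(193,57),(340,62)],85,c);print("inlay rear",W.round(1)[:,:2])
```

```text
[(np.float64(282.34013411328294), np.float64(89.79640462262805)), (np.float64(282.13263665594855), np.float64(226.82415594855306))]
plate W [[576.2, 15.6], [596.0, -53.4]] hole dist 71.8
[586.12131159 -18.92552307] 105.98254783814913
plate in tool [  1.61640945   0.86960136 -54.70576346]
(np.float64(-194.9816445094972), np.float64(-9.767272929105793))
inlay rear [[528.7  18.6]
 [600.4  36.7]]
```

```bash
python3 -m pendant '{"xyz":[[0,0,-0.06],[0,-0.004,-0.1],[0,-0.004,-0.12],[0,-0.004,-0.12],[0,-0.004,-0.12],[0,-0.004,-0.12],[0,-0.004,-0.12],[0,-0.004,-0.12],[0,-0.004,-0.12],[0,-0.004,-0.12]],"delta_rot":[[0,0,0],[0.02,0,0],[0.03,0,0],[0.03,0,0],[0.03,0,0],[0.03,0,0],[0.03,0,0],[0.03,0,0],[0.02,0,0],[0,0,0]],"jaw":[-0.5,-0.5,-0.5,-0.5,-0.5,-0.5,-0.5,-0.5,-0.5,-0.5]}'
python3 -c "
from h import *
todo(548.1,90.4,86.7,13.9)"
```

```text
clock: 8.6
position: [584.2, -18.0, 86.6]
eef_rot: [0.436, 0.557, -0.436, 0.557]
wrist_force: [0.2, -0.6, -0.8]
opening: 23.0
t 8.6 pos [584.2 -18.   86.6] theta 13.86 xaxis [ 0. -0. -1.] F [ 0.2 -0.6 -0.8] op 23.0 q [-0.12  0.19  1.67 -0.    1.28 -0.36]
shift units [-0.   -0.18 -2.28] turn_x units -0.004
```

```bash
python3 -m pendant '{"xyz":[[0,-0.009,-0.12],[0,-0.009,-0.12],[0,-0.009,-0.12],[0,-0.009,-0.12],[0,-0.009,-0.12],[0,-0.009,-0.12],[0,-0.009,-0.12],[0,-0.009,-0.12],[0,-0.006,-0.08],[0,0,0]],"delta_rot":[[0,0,0],[0,0,0],[0,0,0],[0,0,0],[0,0,0],[0,0,0],[0,0,0],[0,0,0],[0,0,0],[0,0,0]],"jaw":[-0.5,-0.5,-0.5,-0.5,-0.5,-0.5,-0.5,-0.5,-0.5,-0.5]}'
python3 - <<'E'
from h import *
todo(548.1,90.4,86.7,13.9)
c=cam("wrist"); im,d=manip.get_image("wrist"); np.savez("w5.npz",im=im,d=d,K=c[0],R=c[1],t=c[2])
cv2.imwrite("pics/w5.png",im[:,:,::-1])
E
```

```text
clock: 9.85
position: [567.9, 31.6, 86.7]
eef_rot: [0.436, 0.557, -0.436, 0.557]
wrist_force: [-0.2, -0.4, 0.6]
opening: 23.7
t 9.85 pos [567.9  31.6  86.7] theta 13.89 xaxis [-0.  0. -1.] F [-0.2 -0.4  0.6] op 23.7 q [-0.03  0.15  1.72  0.    1.28 -0.28]
shift units [-0.   -0.1  -1.24] turn_x units -0.001
```

View pics/w5.png

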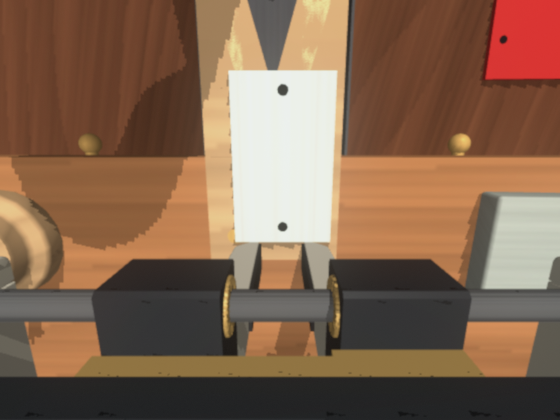

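Run:
```python
from h import *
z=np.load("w5.npz"); c=(z["K"],z["R"],z["t"]); im=z["im"]
def cen(im,u,v):
    g=255.-cv2.cvtColor(im,cv2.COLOR_RGB2GRAY)[v-7:v+8,u-7:u+8]; g=np.clip(g-100,0,None); yy,xx=np.indices(g.shape); return (u-7+(g*xx).sum()/g.sum(), v-7+(g*yy).sum()/g.sum())
h=[cen(im,282,90),cen(im,282,227)]
p,py=platefit(h,c); print(p,py)
s=manip.observe(); R=Ro.from_quat(s["eef_rot"]).as_matrix(); print("plate in tool",R.T@(np.r_[p,85]-s["position"]))
print(rel(p,np.array([529.8,168.0]),103.9))
cv2.imwrite("pics/w5a.png",cv2.resize(im[0:170,180:370][:,:,::-1],None,fx=3.5,fy=3.5,interpolation=cv2.INTER_CUBIC))
```

```text
plate W [[547.1, 119.8], [564.2, 50.1]] hole dist 71.8
[555.6397662   84.96894089] 103.79693724073027
plate in tool [  1.71483989   0.82402869 -55.03466872]
(np.float64(-86.80705401422186), np.float64(-5.136698132826872))
```

View pics/w5a.png

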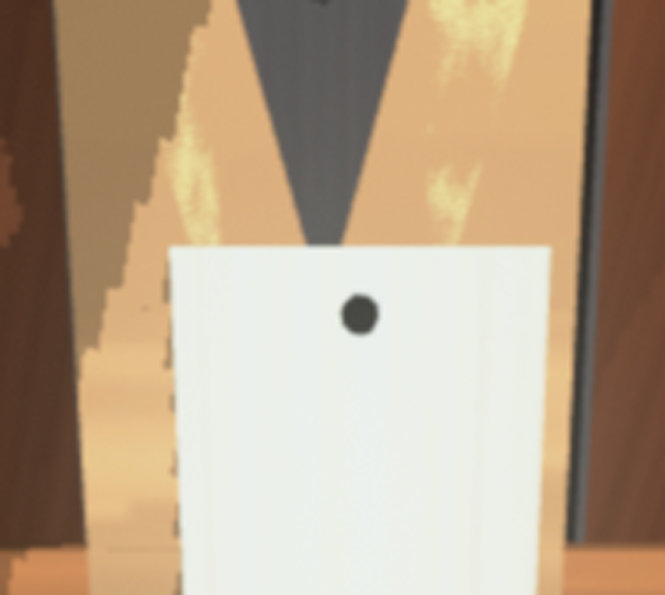

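Run:
```python
from h import *
z=np.load("w5.npz"); c=(z["K"],z["R"],z["t"])
A=lambda x,y:((x+.5)/3.5-.5+180,(y+.5)/3.5-.5)
W=ray([A(53,0),A(87,540),A(590,0),A(566,540)],85,c)[:,:2]
for a,b in((0,1),(2,3)): d=W[a]-W[b]; print("yaw",np.degrees(np.arctan2(d[1],d[0])))
print([ (round(float(a),1),round(float(b),1)) for a,b in (rel(w,np.array([529.8,168.0]),103.9) for w in W)])
todo(*( [548.1,90.4,86.7,13.9]))
```

```text
yaw 103.9267096931327
yaw 104.03568263256072
[(-9.9, 36.9), (-82.9, 36.9), (-10.0, -36.9), (-83.0, -37.1)]
t 9.9 pos [568.   31.3  86.7] theta 13.88 xaxis [ 0.  0. -1.] F [-0.1  0.1  0.7] op 23.1 q [-0.04  0.15  1.72  0.    1.28 -0.28]
shift units [ 0.   -0.1  -1.24] turn_x units -0.002
```

```bash
python3 -m pendant '{"xyz":[[0,-0.006,-0.06],[0,-0.01,-0.12],[0,-0.011,-0.13],[0,-0.011,-0.13],[0,-0.011,-0.13],[0,-0.011,-0.13],[0,-0.011,-0.13],[0,-0.011,-0.13],[0,-0.01,-0.12],[0,-0.005,-0.06]],"delta_rot":[[0,0,0],[0,0,0],[0,0,0],[0,0,0],[0,0,0],[0,0,0],[0,0,0],[0,0,0],[0,0,0],[0,0,0]],"jaw":[-0.5,-0.5,-0.5,-0.5,-0.5,-0.5,-0.5,-0.5,-0.5,-0.5]}'
python3 - <<'E'
from h import *
c=cam("wrist"); im,d=manip.get_image("wrist"); np.savez("w6.npz",im=im,d=d,K=c[0],R=c[1],t=c[2])
cv2.imwrite("pics/w6.png",im[:,:,::-1])
c=cam("wrist"); im,d=manip.get_image("wrist")
def cen(im,u,v):
    g=255.-cv2.cvtColor(im,cv2.COLOR_RGB2GRAY)[v-7:v+8,u-7:u+8]; g=np.clip(g-100,0,None); yy,xx=np.indices(g.shape); return (u-7+(g*xx).sum()/g.sum(), v-7+(g*yy).sum()/g.sum())
p,py=platefit([cen(im,282,90),cen(im,282,227)],c); print(p,py,rel(p,np.array([529.8,168.0]),103.9))
todo(548.1,90.4,86.7,13.9)
E
```

```text
clock: 11.15
position: [549.6, 85.7, 86.7]
eef_rot: [0.436, 0.557, -0.436, 0.557]
wrist_force: [0.3, -1.7, 1.3]
opening: 23.4
plate W [[528.8, 173.9], [545.8, 104.1]] hole dist 71.8
[537.31811145 138.99312679] 103.74864956137684 (np.float64(-29.963511097546192), np.float64(-0.3296903284988284))
t 11.25 pos [549.5  85.8  86.5] theta 13.88 xaxis [-0.  0. -1.] F [ 0.4 -0.4  0.3] op 23.4 q [ 0.06  0.12  1.75  0.    1.27 -0.18]
shift units [-0.  -0.  -0.1] turn_x units -0.002
```

View pics/w6.png

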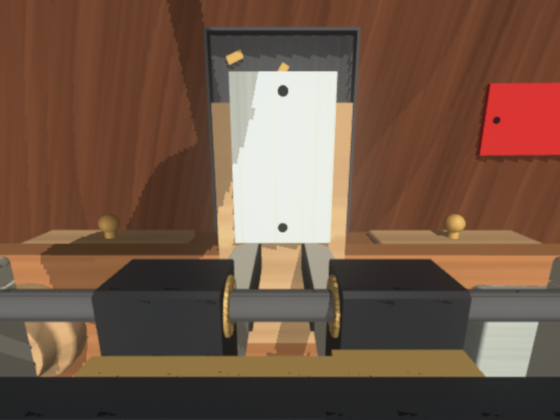

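The plate extends past the pin end (row 103), centred, with about 5 mm left to go.

```bash
python3 -m pendant '{"xyz":[[0,-0.002,-0.03],[0,-0.003,-0.04],[0,-0.001,-0.03],[0,0,0],[0,0,0]],"delta_rot":[[0,0,0],[0,0,0],[0,0,0],[0,0,0],[0,0,0]],"jaw":[-0.5,-0.5,-0.5,-0.5,-0.5]}'
python3 - <<'E'
from h import *
c=cam("wrist"); im,d=manip.get_image("wrist"); np.savez("w7.npz",im=im,d=d,K=c[0],R=c[1],t=c[2])
cv2.imwrite("pics/w7.png",cv2.resize(im[60:260,190:380][:,:,::-1],None,fx=3,fy=3,interpolation=cv2.INTER_CUBIC))
def cen(im,u,v):
    g=255.-cv2.cvtColor(im,cv2.COLOR_RGB2GRAY)[v-7:v+8,u-7:u+8]; g=np.clip(g-100,0,None); yy,xx=np.indices(g.shape); return (u-7+(g*xx).sum()/g.sum(), v-7+(g*yy).sum()/g.sum())
p,py=platefit([cen(im,282,90),cen(im,282,227)],c); print(p,py,rel(p,np.array([529.8,168.0]),103.9))
todo()
E
```

```text
clock: 11.88
position: [548.2, 90.2, 86.6]
eef_rot: [0.436, 0.557, -0.436, 0.557]
wrist_force: [-0.8, 0.5, -0.0]
opening: 23.2
plate W [[527.5, 178.2], [544.6, 108.5]] hole dist 71.8
[536.00256821 143.34914831] 103.78084030848785 (np.float64(-25.419018838316067), np.float64(-0.0991093436805599))
t 11.93 pos [548.2  90.2  86.7] theta 13.86 xaxis [ 0.  0. -1.] F [-0.6  0.2  0.3] op 23.4 q [ 0.07  0.11  1.75  0.    1.27 -0.17]
shift units [0. 0. 0.] turn_x units None
```

View pics/w7.png

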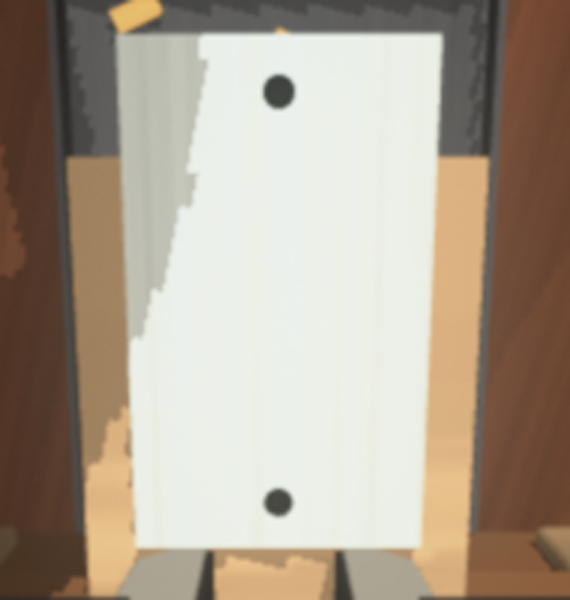

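Run:
```python
from h import *
z=np.load("w7.npz"); c=(z["K"],z["R"],z["t"])
A=lambda x,y:((x+.5)/3-.5+190,(y+.5)/3-.5+60)
e0=np.array([529.8,168.0])
f=lambda px,h:[(round(float(a),1),round(float(b),1)) for a,b in (rel(w[:2],e0,103.9) for w in ray(px,h,c))]
print("pin end L,R",f([A(66,157),A(489,157)],85)); print("plate front L,R",f([A(117,33),A(442,33)],89)); print("plate rear L,R",f([A(135,548),A(421,548)],89))
```

```text
pin end L,R [(0.4, 36.9), (0.2, -36.9)]
plate front L,R [(19.5, 26.5), (19.4, -27.1)]
plate rear L,R [(-70.4, 27.0), (-70.4, -27.1)]
```

Overhang is 19.2 mm, centred within 0.3 mm and square within 0.2°. I'll nudge 0.75 mm more, then draw straight back and up.

```bash
python3 -m pendant '{"xyz":[[0,0,-0.015],[0,0,0],[0,0,0.1],[0,0,0.3],[0,0,0.2],[-0.3,0,0],[-0.8,0,0],[-1,0,0],[-0.9,0,0],[-0.4,0,0]],"delta_rot":[[0,0,0],[0,0,0],[0,0,0],[0,0,0],[0,0,0],[0,0,0],[0,0,0],[0,0,0],[0,0,0],[0,0,0]],"jaw":[-0.5,-0.5,-0.5,-0.5,-0.5,-0.5,-0.5,-0.5,-0.5,-0.5]}'
python3 -m pendant '{"xyz":[[0,0,0],[0,0,0],[0,0,0],[0,0,0]],"delta_rot":[[0,0,0],[0,0,0],[0,0,0],[0,0,0]],"jaw":[-0.5,-0.5,-0.5,-0.5]}'
python3 - <<'E'
from h import *
todo()
c=cam("wrist"); im,d=manip.get_image("wrist"); np.savez("w8.npz",im=im,d=d,K=c[0],R=c[1],t=c[2])
cv2.imwrite("pics/w8.png",im[:,:,::-1])
cv2.imwrite("pics/w8a.png",cv2.resize(im[50:250,190:370][:,:,::-1],None,fx=3,fy=3,interpolation=cv2.INTER_CUBIC))
im,d=manip.get_image("top"); cv2.imwrite("pics/top8.png",im[:,:,::-1])
E
```

```text
clock: 13.18
position: [556.6, 61.9, 261.1]
eef_rot: [0.437, 0.555, -0.435, 0.558]
wrist_force: [0.7, -0.3, -0.7]
opening: 23.2
clock: 13.68
position: [554.6, 61.7, 255.1]
eef_rot: [0.435, 0.557, -0.437, 0.556]
wrist_force: [1.1, -0.6, 0.7]
opening: 23.3
t 13.68 pos [554.6  61.7 255.1] theta 13.86 xaxis [-0.002 -0.    -1.   ] F [ 1.1 -0.6  0.7] op 23.3 q [ 0.02  0.01  1.55  0.    1.59 -0.22]
shift units [0. 0. 0.] turn_x units None
```

View pics/w8.png

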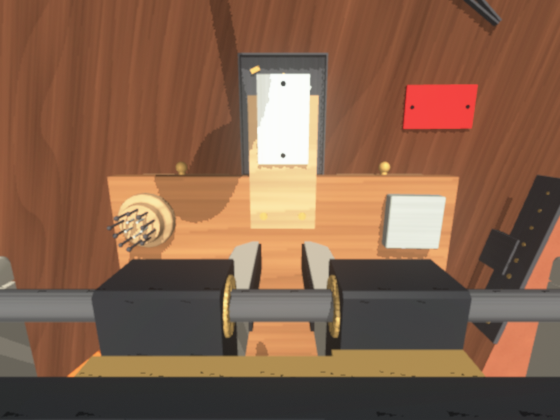

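View pics/w8a.png

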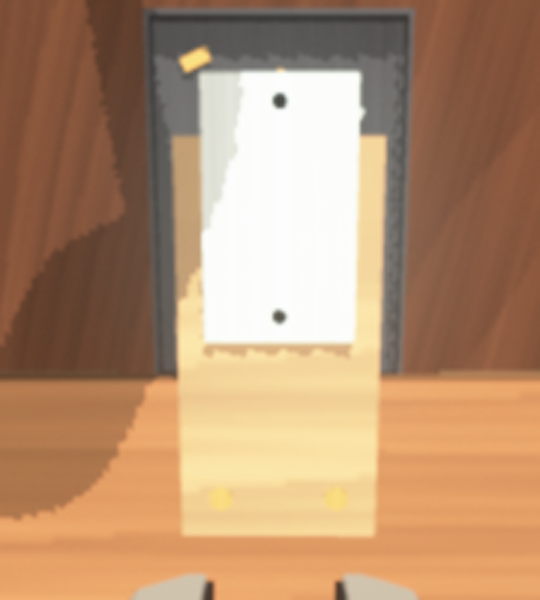

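View pics/top8.png

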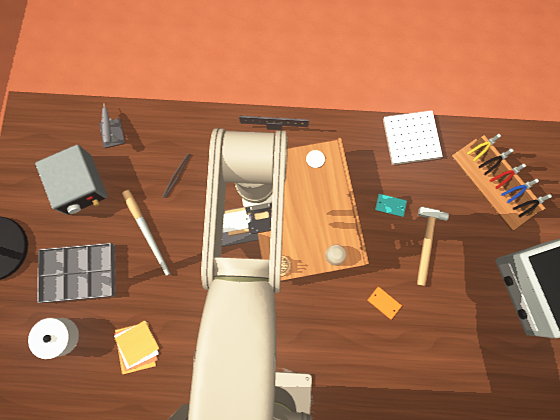

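Run:
```python
from h import *
z=np.load("w8.npz"); c=(z["K"],z["R"],z["t"])
A=lambda x,y:((x+.5)/3-.5+190,(y+.5)/3-.5+50)
e,yaw=pinfit([A(172,136),A(387,136),A(375,535),A(182,535)],c)
p,py=platefit([A(279.5,100.5),A(279,317)],c); print("holes",rel(p,e,yaw),py-yaw)
f=lambda px,h:[(round(float(a),1),round(float(b),1)) for a,b in (rel(w[:2],e,yaw) for w in ray(px,h,c))]
print("plate corners",f([A(200,71),A(361,71),A(354,344),A(205,344)],89)); todo()
```

```text
pin W [[493.8, 159.2], [566.0, 176.9], [600.2, 36.9], [528.1, 19.2]] width 74.3 74.3 yaw sides 103.72 yaw end 103.76999999999998
plate W [[527.3, 178.6], [544.5, 108.5]] hole dist 72.1
holes (np.float64(-25.27701330721505), np.float64(0.01764811927650456)) 0.010731297923655347
plate corners [(20.0, 26.8), (20.0, -27.3), (-70.9, -27.1), (-71.0, 26.7)]
t 13.78 pos [554.9  61.7 255.8] theta 13.86 xaxis [-0.001 -0.    -1.   ] F [0.4 0.  0.2] op 23.6 q [ 0.02  0.01  1.55  0.    1.59 -0.22]
shift units [0. 0. 0.] turn_x units None
```

```bash
python3 -c "
from cell import manip
print(manip.hand_in())"
```

```text
the job is handed in; nothing more can be done
None
```

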